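# Free a tube rack from the shaker and slide it onto the side stand

## Robot

A 6-joint arm with a two-finger parallel gripper is mounted at the origin on the work surface. World frame = base frame: x ahead of the robot, y to its left, z up, the work surface at z = 0. Lengths are in m, angles in rad, forces in N, time in s.
With the tool pointing down it reaches from about 0.425 to 0.95 m from the base axis. Payload 3.5 kg.
Tool frame: the origin (TCP) lies between the finger pads; the fingertips stand 14 mm ahead of it and the grasp point (between the pads) lies 5 mm behind it; z points along the fingers, y is the line along which they close (so a half turn about z gives the same grasp; the last joint's range is limited). The gripper opens to 85 mm and grips with 20 to 120 N. Pads are 22 mm wide; open, the fingers measure 114 mm over their backs; the gripper's body (76 mm by 85 mm) begins 54 mm behind the grasp point. The pads swing forward as they close: fully open they stand 13 mm farther back than shut.
Start: joints at [-1.31, 0.286, 1.577, -0, 1.279, -0.15], TCP at [0.27, -0.619, 0.245] pointing down, gripper open.
Joint ranges: [-2.77, 2.77], [-0.9, 2.22], [0.21, 2.48], [-1.53, 4.67], [0.24, 2.81], [-2.84, 2.84]. Speed limits (rad/s): [2.79, 2.79, 3.14, 3.14, 3.14, 3.14].

## Interface

Orientations are given as a unit quaternion [x, y, z, w].
In Python, from plant import * gives the robot as it stands.
- The arm moves only by the tool step_arm, never from a script. Its argument "commands" is a list of rows, each an object of numbers: "gripper": the gripper's target within -1 to 1 (shut at 1, half-way at 0, fully open at -1); "x", "y", "z": the shift along the tool's x, y, z in mm; "spin": the turn about the tool's z in degrees. A call has exactly 10 rows; each row shifts and turns the commanded pose from where the row before left it, along the tool's axes as they then stand; what a row does not reach is not made up. A row lasts 1/10 s, in which the tool goes at most 50 mm and 8.59 degrees, less where a joint would pass 70% of its speed; a pose out of reach is approached as far as the arm can. A call with a gripper value outside its range is refused whole. The fingers move at their own pace and stop on an object; "force" is the grip in N (left out, the last holds). Time passes only in rows, so rows that do not move let the fingers close, or fill a call up. It gives the time, the measured TCP pose, the force, the opening and the grip force at its end, in the units of the state.
- get_state(): the state, without advancing time (a new reading comes with each control period).
- read_camera(name): name is "scene" or "top"; returns a dict with "color" (384x512x3 uint8, red, green, blue), "z_map" (384x512 float32, m along the optical axis (not along the pixel's ray), 0 where there is no reading), "fx", "fy", "cx", "cy" (pixels), "eye" and "attitude" of the camera in the world. Camera axes: x right, y up, looking along -z (the intrinsics and any distortion apply to the point x, -y, -z); pixel columns grow to the right and rows downward; lengths in m; the calibration is good to about 2 mm. A picture is of the moment at which its call begins.
- sign_off(): hands the job in; it is judged then, once.
The state is a dict: "time": time; "qpos": joint angles; "dq": joint speeds; "joint_efforts": joint torques, N m; "eef_pos": TCP position; "tcp_rot": TCP orientation; "contact_force": force on the tool from outside, world axes, zero at the start; "wrist_torque": the same for the moment, N m; "opening": opening from 0.0 (shut) to 1.0 (fully open); "finger_force": force on a finger pad.
Only numpy, scipy, OpenCV 4.12 (cv2) and the standard library are available. Lean on these libraries where they do the work, as an engineer would, in place of code of your own. Each camera call takes 0.05 s, during which the arm holds its last target. There are 200 camera calls.

## Task

The red rack of capped culture tubes is clamped on the shaker by the hinged hold-down bar: lift the bar and swing it right back until it stays open by itself. Slide the rack sideways, without lifting or tipping it, until it stands wholly on the steel stand beside the shaker, leaving the stack of Petri dishes there and everything else on the bench undisturbed. Then swing the bar back and lower it gently all the way down into its fork, not letting it drop.

Things in the scene. Friction and masses are not known exactly. Their poses are not given: they have to be found in the camera images.
- shaker: White low orbital shaker, off, fixed to the bench; housing x -88..128, y -95..105, 60 high (all in mm, in this frame). Origin at bench level under the middle of the clamping place; z up, -x the front (bar handle), +x the back (hinge), -y the way out to the stand. Hinge bracket x 60..76, y -12..12, up to z 169; front fork x -59..-53, y -12..12, up to z 164.
- deck_mid (a point): Middle of the shaker's flat deck top, 90 mm above the bench; same axes as the shaker. In this frame the deck spans x -70..80, y -94..102 mm. Two guide fences along y, inner faces at x = -41 and +41, and an end lip at y = 97..101 stand 10 mm above it; the -y end is open.
- stand_mid (a point): Middle of the tray top of the steel stand fixed beside the shaker, at (0, -270, 89) mm in the shaker's frame (1 mm below the deck); same axes. The tray runs from y = +170 (6 mm gap to the deck's open end) to y = -170 here, inner width x -60..60, with a rim 15 mm high at front, back and far end, open towards the deck. The dish stack stands near its far end.
- bar (a joint): Hinge angle of the steel hold-down bar (0.22 kg): 0 = down in its fork over the rack, as at the start; grows as the handle end is lifted; 1.57 = upright; 1.9 = leaning back on its stop, where it stays by its weight. Short of upright it falls shut. The hinge is almost free.
- bar_grip (a point): Middle of the bar's round black handle, 15 mm in diameter, 58 mm long along the bar, 160 mm from the hinge line. Down, it lies at (-92, 0, 157) mm in the shaker's frame, the bar level; it moves on an upright circle about the hinge. The steel bar is 10 mm wide, 12 mm high. x axis: along the bar towards the hinge.
- bar_hinge (a point): Point on the hinge line of the bar, at (68, 0, 157) mm in the shaker's frame; the hinge line runs along the shaker's y.
- rack: Clamped red tube rack, about 0.5 kg, its tubes fast in it. Origin at its underside's centre, z up; 76 mm along x, 160 along y, 60 high, steel tube caps up to 88. Both ends (y = +80, -80) are flat upright plates, 76 wide, 60 high, good for pushing. The bar lies between the caps in the empty middle column, so the rack is locked while the bar is down. Starts on the deck between the fences.
- dish_stack: Stack of four Petri dishes, 90 mm in diameter, 58 mm high, standing loose near the far end of the stand. Origin at the centre of its underside. To be left alone.
- spare_rack: A second loose red rack of the same make on the bench behind the stand. Bystander; origin at the centre of its underside.
- dish_pair: Two stacked Petri dishes, 90 mm in diameter, 29 mm high, on the bench in front of the stand. Bystander; origin at the centre of the underside.
- media_bottle: Squat glass jar with a screw cap, 68 mm in diameter and 110 mm high, on the bench in front of the shaker, to its +y side. Bystander; origin at the centre of its underside.
- marker: Marker pen, 130 mm long and 15 mm thick, lying on the bench. Bystander; origin near the middle of its underside.
There are look-alikes about, which are no part of the job. What is shaped like the rack but yellow is not meant.

How it is judged:
By the outcome, as a careful person would: the job done as asked, in the order asked, and still so for the second after the job is handed in, with the robot touching nothing.
It also fails if it takes over 64 s, if anything falls off the work surface, if the arm or the gripper's body presses on something with over 40 N, if the wrist force passes 120 N, or if a joint passes its speed limit or range.

## Working session

There is one attempt and no reset: what is moved stays moved. The work goes in short steps, Python scripts to look and compute and a tool call to move; the robot and the scene stay as the last step left them, time stands still between calls to the robot, and variables do not carry over. Pictures are saved under pics/ and viewed, at most 10 in all, crops included, and the job is handed in when it is done.

Besides the shell and the picture viewer there is one more tool, called after "Request:" as name([rows], argument=value, ...), one row to a line, values as JSON. step_arm: Moves the arm, as the interface text tells. Its arguments: {"type":"object","properties":{"commands":{"type":"array"},"force":{"type":"number"}},"required":["commands"]}

```bash
ls; mkdir -p pics
cat > h.py <<'E'
from plant import *
import numpy as np, cv2
from scipy.spatial.transform import Rotation as R
def snap(n,f=None):
    c=read_camera(n)
    if f: cv2.imwrite('pics/'+f,c['color'][:,:,::-1])
    return c
def rot(c):
    a=np.array(c['attitude'],float)
    return a if a.shape==(3,3) else R.from_quat(a).as_matrix()
def pts(c):
    z=c['z_map'].astype(float);v,u=np.mgrid[:z.shape[0],:z.shape[1]]
    p=np.stack([(u-c['cx'])/c['fx']*z,-(v-c['cy'])/c['fy']*z,-z],-1)
    return p@rot(c).T+np.array(c['eye'])
def ray(c,u,v,h):
    d=rot(c)@np.array([(u-c['cx'])/c['fx'],-(v-c['cy'])/c['fy'],-1]);e=np.array(c['eye'])
    return e+d*(h-e[2])/d[2]
E
python3 - <<'E'
from h import *
print(get_state())
for n in('scene','top'):
    c=snap(n,n+'0.png'); print(n,{k:v for k,v in c.items() if k not in('color','z_map')})
    np.save(n+'0.npy',pts(c))
E
```

```text
pics
{'time': 0.0, 'qpos': array([-1.30999520e+00,  2.87207184e-01,  1.57816526e+00,  7.91127747e-06,
        1.27858620e+00, -1.50004060e-01]), 'dq': array([-0.00033414,  0.0005854 , -0.00189266, -0.0010655 ,  0.00041509,
       -0.000329  ]), 'joint_efforts': array([-1.45421368e-04, -4.05975938e+01, -2.92625588e+01, -1.40880816e-04,
        5.77209590e-03,  5.06406138e-06]), 'eef_pos': array([ 0.26942532, -0.61822646,  0.2439258 ]), 'tcp_rot': array([ 9.78978499e-01,  2.03960042e-01, -6.17219807e-05, -1.18139180e-03]), 'contact_force': array([-0.25418468,  0.19235801,  0.1434836 ]), 'wrist_torque': array([ 0.02633938,  0.0285078 , -0.00949048]), 'finger_force': 0.0, 'opening': 0.9998606775185055}
scene {'fx': 361.4628573435053, 'fy': 361.4628573435053, 'cx': 256.8758763995628, 'cy': 189.6904012455246, 'eye': array([ 1.15383097, -0.4511353 ,  0.61595883]), 'attitude': array([0.43991701, 0.21212897, 0.3704037 , 0.79011102])}
top {'fx': 477.57263985080203, 'fy': 477.57263985080203, 'cx': 257.12070675700664, 'cy': 193.84879963913295, 'eye': array([0.44353397, 0.0529548 , 1.27024935]), 'attitude': array([ 0.0210607 , -0.03371264, -0.69786866,  0.71512184])}
```

View pics/scene0.png

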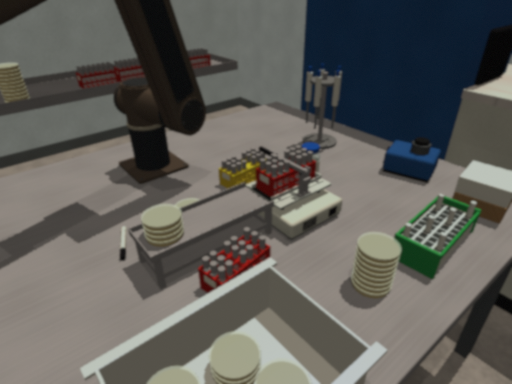

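View pics/top0.png

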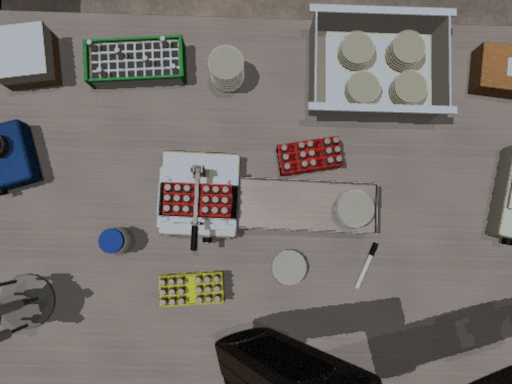

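The top view shows the clamped red rack at (198,201), bar handle at (194,237), hinge at (198,170), stand tray 240–377 × 180–233 with the dish stack at (355,208). Candidates: red clamped rack (198,201, chosen: under the bar), spare red rack (310,155), yellow rack (192,289), and wall-shelf racks.

Run:
```python
from h import *
P=np.load('top0.npy'); im=cv2.imread('pics/top0.png')
hsv=cv2.cvtColor(im,cv2.COLOR_BGR2HSV)
b,g,r=[im[:,:,i].astype(int) for i in range(3)]
def rect(m,name,u0,u1,v0,v1):
    mm=np.zeros_like(m);mm[v0:v1,u0:u1]=m[v0:v1,u0:u1]
    q=P[mm]; 
    rc=cv2.minAreaRect((q[:,:2]*1000).astype(np.float32)); print(name,len(q),np.round(q.mean(0),4),'zmed',np.round(np.percentile(q[:,2],[5,50,95]),4),rc)
z=P[:,:,2]
print('deck white')
rect((z>.08)&(z<.094)&(im.min(2)>110),'deck',150,245,145,245)
red=(r>90)&(g<60)&(b<60)
rect(red,'rack',150,245,175,225)
rect(red,'spare',270,350,130,180)
rect((im.max(2)<45)&(z>.12),'handle',185,203,222,255)
rect((z>.08)&(z<.12),'stand',244,385,170,240)
rect((z>.135)&(z<.16),'dishstack',325,385,180,235)
rect((z>.155)&(z<.185),'bar+caps',150,245,155,260)
rect((im.min(2)>110)&(z>.02)&(z<.04),'pair',260,320,240,300)
rect((z>.08)&(z<.12),'bottle',90,140,220,260)
c=im[145:255,150:245]; cv2.imwrite('pics/crop0.png',cv2.resize(c,None,fx=5,fy=5,interpolation=cv2.INTER_CUBIC))
```

```text
deck white
deck 1854 [0.5233 0.1683 0.0883] zmed [0.0842 0.0883 0.0923] ((521.6162719726562, 169.82489013671875), (215.37721252441406, 150.08050537109375), 88.80095672607422)
rack 847 [0.5107 0.1708 0.1352] zmed [0.0908 0.1474 0.1523] ((510.7554931640625, 156.42576599121094), (226.7897186279297, 97.29520416259766), 80.20941162109375)
spare 953 [ 0.6391 -0.0948  0.0452] zmed [0.0011 0.0564 0.0623] ((595.7486572265625, -37.28843688964844), (135.95042419433594, 326.7569274902344), 36.74741744995117)
handle 128 [0.4243 0.1776 0.1621] zmed [0.1583 0.1625 0.1665] ((429.3482971191406, 177.05348205566406), (16.35850715637207, 62.71547317504883), 82.34858703613281)
stand 5698 [ 0.5126 -0.0778  0.0896] zmed [0.0846 0.0885 0.1025] ((511.04547119140625, -98.61785888671875), (332.6412658691406, 126.20103454589844), 88.81478881835938)
dishstack 1131 [ 0.5041 -0.1997  0.1457] zmed [0.1421 0.1458 0.149 ] ((504.637451171875, -199.85690307617188), (88.62203216552734, 88.60243225097656), 86.62033081054688)
bar+caps 1232 [0.508  0.1757 0.1699] zmed [0.1581 0.1727 0.1797] ((503.327880859375, 183.47293090820312), (148.17208862304688, 164.20846557617188), 51.527584075927734)
pair 940 [ 0.3535 -0.0553  0.0276] zmed [0.0236 0.0277 0.0316] ((353.53472900390625, -55.83192443847656), (87.89419555664062, 85.786865234375), 46.35558319091797)
bottle 590 [0.4139 0.379  0.1051] zmed [0.082  0.1084 0.1121] ((413.5442810058594, 380.7174987792969), (61.95207595825195, 61.12131881713867), 53.663299560546875)
```

View pics/crop0.png

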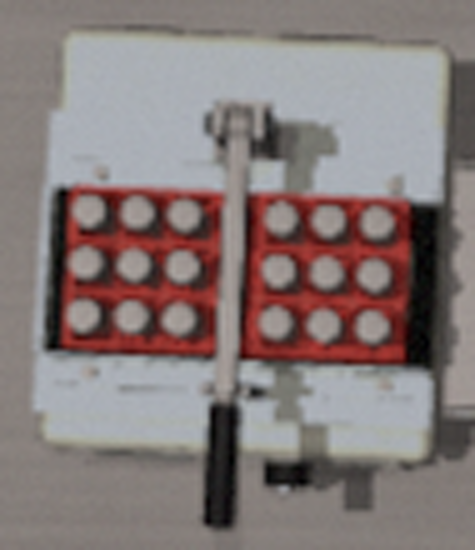

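Close crop: the bar lies in the middle column of the red rack, black handle at crop (220,465), fork at (230,390), hinge at (237,120); this is the clamped rack. Shaker yaw is about -1.2°, with its origin near (0.516, 0.176). I'll set out and refine on the way.

Request:
step_arm([
  {"gripper": -1,"spin": 8.2,"z": -15},
  {"gripper": -1,"spin": 8.2,"z": -15},
  {"gripper": -1,"spin": 8.2,"z": -15},
  {"gripper": -1,"x": 30,"y": -38},
  {"gripper": -1,"x": 30,"y": -38},
  {"gripper": -1,"x": 30,"y": -38},
  {"gripper": -1,"x": 30,"y": -38},
  {"gripper": -1,"x": 30,"y": -38},
  {"gripper": -1,"x": 30,"y": -38},
  {"gripper": -1,"x": 30,"y": -38},
], force=20)

```text
invalid input
```

```bash
cat >> h.py <<'E'
def st():
    s=get_state(); M=R.from_quat(s['tcp_rot']).as_matrix()
    print('t',round(s['time'],2),'p',np.round(s['eef_pos']*1000,1),'yaw',round(np.degrees(np.arctan2(M[1,0],M[0,0])),2),'tz',np.round(M[:,2],3),'F',np.round(s['contact_force'],1),'op',round(s['opening'],3),'ff',round(s['finger_force'],1),'q',np.round(s['qpos'],2))
    return s
E
python3 - <<'E'
from h import *
st()
P=np.load('top0.npy'); im=cv2.imread('pics/top0.png'); z=P[:,:,2]
b,g,r=[im[:,:,i].astype(int) for i in range(3)]
# caps: grey, high
m=((z>.168)&(abs(r-b)<30)&(im.min(2)>90)).astype(np.uint8)
m[:, :160]=0;m[:,240:]=0;m[:180]=0;m[220:]=0
m2=m.copy();m2[:,193:202]=0
n,l,s,c=cv2.connectedComponentsWithStats(m2)
ok=[i for i in range(1,n) if s[i,4]>15]
q=np.array([ray(dict(zip(('fx','fy','cx','cy','eye','attitude'),(477.5726,477.5726,257.1207,193.8488,np.array([.44353397,.0529548,1.27024935]),np.array([.0210607,-.03371264,-.69786866,.71512184])))),*c[i],.178) for i in ok])*1000
for i,p in zip(ok,q): print(s[i,4],np.round(c[i],1),np.round(p,1))
# handle and bar lines
h=(im.max(2)<50)&(z>.15);h[:222]=0;h[255:]=0;h[:,:185]=0;h[:,203:]=0
Q=P[h]*1000;print('handle x range',np.percentile(Q[:,0],[2,98]),np.polyfit(Q[:,0],Q[:,1],1),Q.mean(0))
bb=(z>.155)&(z<.172)&(im.min(2)>80);bb[:174]=0;bb[222:]=0;bb[:,:193]=0;bb[:,202:]=0
Q=P[bb]*1000;print('bar',len(Q),np.polyfit(Q[:,0],Q[:,1],1),Q.mean(0))
E
```

```text
t 0.1 p [ 269.5 -618.3  244. ] yaw 23.54 tz [-0.001  0.002 -1.   ] F [-0.  -1.2  1. ] op 1.003 ff 0.0 q [-1.31  0.29  1.58  0.    1.28 -0.15]
31 [167.6 186.5] [540.2 239.7 178. ]
34 [177.2 186.9] [539.9 217.7 178. ]
30 [186.6 187.4] [539.4 196.2 178. ]
30 [205.9 188.2] [538.6 152.1 178. ]
32 [215.5 188.5] [538.5 130.1 178. ]
33 [225.1 189.1] [537.6 108.2 178. ]
29 [166.9 196.9] [516.4 240.5 178. ]
32 [176.5 197.5] [515.6 218.5 178. ]
29 [186.3 197.7] [515.6 196.  178. ]
32 [205.5 198.5] [514.9 152.2 178. ]
31 [215.  199.2] [513.9 130.4 178. ]
30 [224.7 199.5] [513.7 108.4 178. ]
32 [166.5 207.5] [492.2 240.3 178. ]
32 [176.  207.7] [492.3 218.7 178. ]
30 [185.6 208.4] [491.2 196.8 178. ]
30 [204.9 209. ] [490.9 152.8 178. ]
32 [214.5 209.5] [490.3 130.9 178. ]
30 [224.3 209.8] [490.1 108.5 178. ]
handle x range [398.94495654 451.62816021] [-1.74689895e-02  1.85135141e+02] [424.2343867  177.72419469 162.35091617]
bar 204 [-2.09238952e-02  1.86362420e+02] [517.33339422 175.53779014 161.9718367 ]
```

Request:
step_arm([
  {"gripper": -1,"x": 0,"y": 0,"z": -15,"spin": 8.2},
  {"gripper": -1,"x": 0,"y": 0,"z": -15,"spin": 8.2},
  {"gripper": -1,"x": 0,"y": 0,"z": -15,"spin": 8.2},
  {"gripper": -1,"x": 30,"y": -38,"z": 0,"spin": 0},
  {"gripper": -1,"x": 30,"y": -38,"z": 0,"spin": 0},
  {"gripper": -1,"x": 30,"y": -38,"z": 0,"spin": 0},
  {"gripper": -1,"x": 30,"y": -38,"z": 0,"spin": 0},
  {"gripper": -1,"x": 30,"y": -38,"z": 0,"spin": 0},
  {"gripper": -1,"x": 30,"y": -38,"z": 0,"spin": 0},
  {"gripper": -1,"x": 30,"y": -38,"z": 0,"spin": 0},
], force=20)

```text
time: 1.1
eef_pos: [0.4852, -0.3549, 0.2898]
tcp_rot: [1.0, -0.009, -0.0, -0.0]
contact_force: [1.2, 0.6, -0.5]
opening: 0.998
finger_force: 0.0
```

Request:
step_arm([
  {"gripper": -1,"x": 0,"y": -48,"z": 0,"spin": 0},
  {"gripper": -1,"x": 0,"y": -48,"z": 0,"spin": 0},
  {"gripper": -1,"x": 0,"y": -48,"z": 0,"spin": 0},
  {"gripper": -1,"x": 0,"y": -48,"z": 0,"spin": 0},
  {"gripper": -1,"x": 0,"y": -48,"z": 0,"spin": 0},
  {"gripper": -1,"x": -10,"y": -48,"z": 0,"spin": 0},
  {"gripper": -1,"x": -15,"y": -46,"z": 0,"spin": 0},
  {"gripper": -1,"x": -15,"y": -46,"z": 0,"spin": 0},
  {"gripper": -1,"x": -15,"y": -46,"z": 0,"spin": 0},
  {"gripper": -1,"x": -10,"y": -46,"z": 0,"spin": 0},
])

```text
time: 2.1
eef_pos: [0.4268, 0.118, 0.29]
tcp_rot: [1.0, -0.009, -0.0, -0.0]
contact_force: [-0.2, 0.6, -0.4]
opening: 1.001
finger_force: 0.0
```

Run:
```python
from h import *
st()
```

```text
t 2.1 p [426.8 118.  290. ] yaw -1.08 tz [-0.  0. -1.] F [-0.2  0.6 -0.4] op 1.001 ff 0.0 q [ 0.04 -0.28  2.07  0.    1.36  1.63]
```

Request:
step_arm([
  {"gripper": -1,"x": -3,"y": -30,"z": 0,"spin": 0},
  {"gripper": -1,"x": 0,"y": -30,"z": 0,"spin": 0},
  {"gripper": -1,"x": 0,"y": 0,"z": 45,"spin": 0},
  {"gripper": -1,"x": 0,"y": 0,"z": 40,"spin": 0},
  {"gripper": -1,"x": 0,"y": 0,"z": 30,"spin": 0},
  {"gripper": -1,"x": 0,"y": 0,"z": 23,"spin": 0},
  {"gripper": -1,"x": 0,"y": 0,"z": 0,"spin": 0},
  {"gripper": 0,"x": 0,"y": 0,"z": 0,"spin": 0},
  {"gripper": 0,"x": 0,"y": 0,"z": 0,"spin": 0},
  {"gripper": 0,"x": 0,"y": 0,"z": 0,"spin": 0},
])

```text
time: 3.1
eef_pos: [0.4276, 0.1766, 0.1542]
tcp_rot: [1.0, -0.009, 0.002, -0.0]
contact_force: [0.3, 0.7, -0.7]
opening: 0.516
finger_force: 0.0
```

Run:
```python
from h import *
st()
c=snap('top'); im=c['color'][175:275,140:260,::-1]; cv2.imwrite('pics/crop1.png',cv2.resize(im,None,fx=5,fy=5,interpolation=cv2.INTER_CUBIC))
```

```text
t 3.1 p [427.6 176.6 154.2] yaw -1.06 tz [ 0.003  0.001 -1.   ] F [ 0.3  0.7 -0.7] op 0.516 ff 0.0 q [ 0.17 -0.1   2.17  0.    1.07  1.76]
```

View pics/crop1.png

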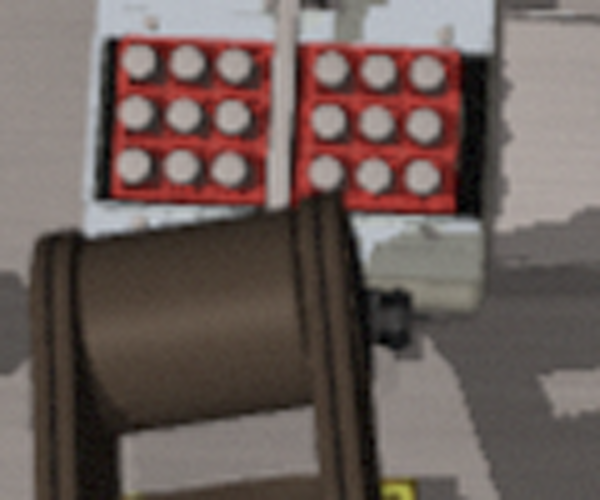

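Crop shows the forearm above the handle, which is hidden, and the rack and bar (crop 285,100) undisturbed. The arm pose matches the handle estimate, so I'll close.

Request:
step_arm([
  {"gripper": 0,"x": 0,"y": -1,"z": 2,"spin": 0},
  {"gripper": 1,"x": 0,"y": 0,"z": 0,"spin": 0},
  {"gripper": 1,"x": 0,"y": 0,"z": 0,"spin": 0},
  {"gripper": 1,"x": 0,"y": 0,"z": 0,"spin": 0},
  {"gripper": 1,"x": 0,"y": 0,"z": 0,"spin": 0},
  {"gripper": 1,"x": 0,"y": 0,"z": 0,"spin": 0},
  {"gripper": 1,"x": 0,"y": 0,"z": 0,"spin": 0},
  {"gripper": 1,"x": 0,"y": 0,"z": 0,"spin": 0},
  {"gripper": 1,"x": 0,"y": 0,"z": 0,"spin": 0},
  {"gripper": 1,"x": 0,"y": 0,"z": 0,"spin": 0},
], force=25)

```text
time: 4.15
eef_pos: [0.4264, 0.1785, 0.1505]
tcp_rot: [1.0, -0.01, 0.0, -0.001]
contact_force: [0.0, 4.6, 0.3]
opening: 0.165
finger_force: 25.6
```

```bash
cat > arc.py <<'E'
import sys,numpy as np
r,a0,a1,n=map(float,sys.argv[1:]);a=np.linspace(a0,a1,int(n)+1)
print(np.c_[np.round(a[1:],3),np.round(np.diff(-r*np.cos(a)),1),np.round(-np.diff(r*np.sin(a)),1)].tolist())
E
python3 arc.py 157 0 1.9 30; python3 -c "from h import *;st()"
```

```text
[[0.063, 0.3, -9.9], [0.127, 0.9, -9.9], [0.19, 1.6, -9.8], [0.253, 2.2, -9.7], [0.317, 2.8, -9.5], [0.38, 3.4, -9.3], [0.443, 4.0, -9.1], [0.507, 4.5, -8.8], [0.57, 5.1, -8.5], [0.633, 5.6, -8.2], [0.697, 6.1, -7.8], [0.76, 6.6, -7.4], [0.823, 7.1, -7.0], [0.887, 7.5, -6.5], [0.95, 7.9, -6.0], [1.013, 8.3, -5.5], [1.077, 8.6, -5.0], [1.14, 8.9, -4.4], [1.203, 9.2, -3.9], [1.267, 9.4, -3.3], [1.33, 9.6, -2.7], [1.393, 9.7, -2.1], [1.457, 9.8, -1.4], [1.52, 9.9, -0.8], [1.583, 9.9, -0.2], [1.647, 9.9, 0.4], [1.71, 9.9, 1.1], [1.773, 9.8, 1.7], [1.837, 9.7, 2.3], [1.9, 9.5, 2.9]]
t 4.15 p [426.4 178.5 150.5] yaw -1.1 tz [ 0.     0.003 -1.   ] F [0.  4.6 0.3] op 0.165 ff 25.6 q [ 0.17 -0.09  2.17  0.    1.06  1.76]
```

Request:
step_arm([
  {"gripper": 1,"x": 0.3,"y": 0,"z": -9.9,"spin": 0},
  {"gripper": 1,"x": 0.9,"y": 0,"z": -9.9,"spin": 0},
  {"gripper": 1,"x": 1.6,"y": 0,"z": -9.8,"spin": 0},
  {"gripper": 1,"x": 2.2,"y": 0,"z": -9.7,"spin": 0},
  {"gripper": 1,"x": 2.8,"y": 0,"z": -9.5,"spin": 0},
  {"gripper": 1,"x": 3.4,"y": 0,"z": -9.3,"spin": 0},
  {"gripper": 1,"x": 4.0,"y": 0,"z": -9.1,"spin": 0},
  {"gripper": 1,"x": 4.5,"y": 0,"z": -8.8,"spin": 0},
  {"gripper": 1,"x": 5.1,"y": 0,"z": -8.5,"spin": 0},
  {"gripper": 1,"x": 5.6,"y": 0,"z": -8.2,"spin": 0},
])

```text
time: 5.15
eef_pos: [0.4554, 0.1779, 0.2419]
tcp_rot: [1.0, -0.009, -0.002, -0.001]
contact_force: [-0.4, 5.1, -2.9]
opening: 0.162
finger_force: 27.1
```

```bash
python3 -c "
from h import *
s=st();p=s['eef_pos'];print(np.hypot(584.5-p[0]*1e3,p[2]*1e3+5-157),np.arctan2(p[2]*1e3+5-157,584.5-p[0]*1e3))"
```

```text
t 5.15 p [455.4 177.9 241.9] yaw -1.08 tz [-0.005  0.003 -1.   ] F [-0.4  5.1 -2.9] op 0.162 ff 27.1 q [ 0.16 -0.13  2.02  0.    1.25  1.75]
157.33699587882808 0.6082306231261989
```

Tracks the arc well, with low forces; continue.

Request:
step_arm([
  {"gripper": 1,"x": 6.1,"y": 0,"z": -7.8,"spin": 0},
  {"gripper": 1,"x": 6.6,"y": 0,"z": -7.4,"spin": 0},
  {"gripper": 1,"x": 7.1,"y": 0,"z": -7.0,"spin": 0},
  {"gripper": 1,"x": 7.5,"y": 0,"z": -6.5,"spin": 0},
  {"gripper": 1,"x": 7.9,"y": 0,"z": -6.0,"spin": 0},
  {"gripper": 1,"x": 8.3,"y": 0,"z": -5.5,"spin": 0},
  {"gripper": 1,"x": 8.6,"y": 0,"z": -5.0,"spin": 0},
  {"gripper": 1,"x": 8.9,"y": 0,"z": -4.4,"spin": 0},
  {"gripper": 1,"x": 9.2,"y": 0,"z": -3.9,"spin": 0},
  {"gripper": 1,"x": 9.4,"y": 0,"z": -3.3,"spin": 0},
])

```text
time: 6.15
eef_pos: [0.5355, 0.1763, 0.2991]
tcp_rot: [1.0, -0.009, -0.002, -0.001]
contact_force: [-2.1, 4.5, -0.9]
opening: 0.169
finger_force: 31.8
```

```bash
python3 -c "
from h import *
s=st();p=s['eef_pos'];print(np.hypot(584.5-p[0]*1e3,p[2]*1e3+5-157),np.arctan2(p[2]*1e3+5-157,584.5-p[0]*1e3))"
```

```text
t 6.15 p [535.5 176.3 299.1] yaw -1.05 tz [-0.004  0.002 -1.   ] F [-2.1  4.5 -0.9] op 0.169 ff 31.8 q [0.14 0.01 1.79 0.   1.35 1.73]
155.0351783733358 1.2492031540249533
```

Request:
step_arm([
  {"gripper": 1,"x": 9.6,"y": 0,"z": -2.7,"spin": 0},
  {"gripper": 1,"x": 9.7,"y": 0,"z": -2.1,"spin": 0},
  {"gripper": 1,"x": 9.8,"y": 0,"z": -1.4,"spin": 0},
  {"gripper": 1,"x": 9.9,"y": 0,"z": -0.8,"spin": 0},
  {"gripper": 1,"x": 9.9,"y": 0,"z": -0.2,"spin": 0},
  {"gripper": 1,"x": 9.9,"y": 0,"z": 0.4,"spin": 0},
  {"gripper": 1,"x": 9.9,"y": 0,"z": 1.1,"spin": 0},
  {"gripper": 1,"x": 9.8,"y": 0,"z": 1.7,"spin": 0},
  {"gripper": 1,"x": 9.0,"y": 0,"z": 2.3,"spin": 0},
  {"gripper": 1,"x": 6.0,"y": 0,"z": 2.0,"spin": 0},
])

```text
time: 7.15
eef_pos: [0.6307, 0.1743, 0.2996]
tcp_rot: [1.0, -0.009, 0.0, -0.001]
contact_force: [-0.8, 5.1, 2.3]
opening: 0.164
finger_force: 30.1
```

```bash
python3 -c "
from h import *
s=st();p=s['eef_pos'];print(np.hypot(584.5-p[0]*1e3,p[2]*1e3+5-157),np.arctan2(p[2]*1e3+5-157,584.5-p[0]*1e3))"
```

```text
t 7.15 p [630.7 174.3 299.6] yaw -1.05 tz [ 0.001  0.002 -1.   ] F [-0.8  5.1  2.3] op 0.164 ff 30.1 q [0.11 0.21 1.57 0.   1.36 1.7 ]
154.67725091689704 1.8741086178491748
```

Request:
step_arm([
  {"gripper": 1,"x": 2,"y": 0,"z": 1,"spin": 0},
  {"gripper": 1,"x": 1,"y": 0,"z": 0,"spin": 0},
  {"gripper": -1,"x": 0,"y": 0,"z": 0,"spin": 0},
  {"gripper": -1,"x": 0,"y": 0,"z": 0,"spin": 0},
  {"gripper": -1,"x": 0,"y": 0,"z": 0,"spin": 0},
  {"gripper": -1,"x": 0,"y": 0,"z": 0,"spin": 0},
  {"gripper": -1,"x": 0,"y": 0,"z": -25,"spin": 0},
  {"gripper": -1,"x": 0,"y": 0,"z": -40,"spin": 0},
  {"gripper": -1,"x": 0,"y": 0,"z": -35,"spin": 0},
  {"gripper": -1,"x": 0,"y": 0,"z": 0,"spin": 0},
])

```text
time: 8.15
eef_pos: [0.6345, 0.1735, 0.4068]
tcp_rot: [1.0, -0.009, 0.007, -0.0]
contact_force: [0.9, -0.1, 0.1]
opening: 1.002
finger_force: 0.0
```

```bash
python3 -c "
from h import *
st();snap('scene','s1.png')
c=snap('top');P=pts(c);im=c['color'].astype(int)
h=(im.max(2)<60)&(P[:,:,2]>.2)&(P[:,:,2]<.36)&(abs(P[:,:,0]-.64)<.06)&(abs(P[:,:,1]-.175)<.03)
print(h.sum(),P[h].mean(0) if h.any() else '')
"
```

```text
t 8.15 p [634.5 173.5 406.8] yaw -1.07 tz [ 0.013  0.001 -1.   ] F [ 0.9 -0.1  0.1] op 1.002 ff 0.0 q [ 0.11  0.17  1.43 -0.    1.53  1.7 ]
71 [0.63405639 0.17265341 0.32003905]
```

View pics/s1.png

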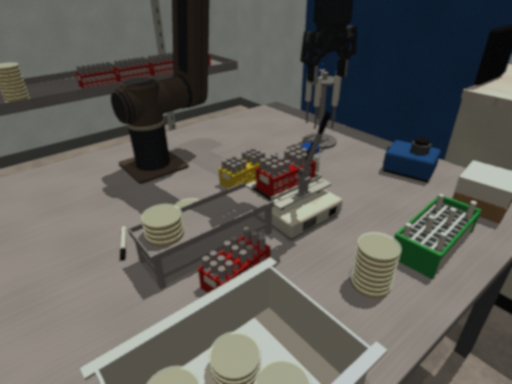

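Scene view: the bar stands open leaning back (handle at (322,125)), rack and other things undisturbed. Now to the +y end of the rack.

Request:
step_arm([
  {"gripper": 0,"x": -30,"y": -29,"z": 0,"spin": 0},
  {"gripper": 0,"x": -30,"y": -29,"z": 0,"spin": 0},
  {"gripper": 0,"x": -30,"y": -29,"z": 0,"spin": 0},
  {"gripper": 0,"x": -30,"y": -29,"z": 0,"spin": 0},
  {"gripper": 0,"x": 0,"y": 0,"z": 15,"spin": -8.5},
  {"gripper": 0,"x": 0,"y": 0,"z": 15,"spin": -8.5},
  {"gripper": 0,"x": 0,"y": 0,"z": 15,"spin": -8.5},
  {"gripper": 0,"x": 0,"y": 0,"z": 15,"spin": -8.5},
  {"gripper": 0,"x": 0,"y": 0,"z": 15,"spin": -8.5},
  {"gripper": 0,"x": 0,"y": 0,"z": 15,"spin": -8.5},
])

```text
time: 9.25
eef_pos: [0.514, 0.2913, 0.3052]
tcp_rot: [0.905, 0.425, -0.002, -0.0]
contact_force: [0.0, 0.7, -1.2]
opening: 0.496
finger_force: 0.0
```

Request:
step_arm([
  {"gripper": 0,"x": 0,"y": 0,"z": 20,"spin": -7.8},
  {"gripper": 0,"x": 0,"y": 0,"z": 20,"spin": -7.8},
  {"gripper": 0,"x": 0,"y": 0,"z": 20,"spin": -7.8},
  {"gripper": 0,"x": 0,"y": 0,"z": 20,"spin": -7.8},
  {"gripper": 0,"x": 0,"y": 0,"z": 20,"spin": -7.8},
  {"gripper": 0,"x": 0,"y": 0,"z": 0,"spin": 0},
  {"gripper": 0,"x": 0,"y": 0,"z": 0,"spin": 0},
  {"gripper": 0,"x": 0,"y": 0,"z": 0,"spin": 0},
  {"gripper": 0,"x": 0,"y": 0,"z": 0,"spin": 0},
  {"gripper": 0,"x": 0,"y": 0,"z": 0,"spin": 0},
])

```text
time: 10.25
eef_pos: [0.5155, 0.292, 0.2097]
tcp_rot: [0.714, 0.7, 0.001, 0.0]
contact_force: [-0.2, 1.1, 0.5]
opening: 0.5
finger_force: 0.0
```

```bash
python3 -c "
from h import *
st()"
```

```text
t 10.25 p [515.5 292.  209.7] yaw 88.9 tz [ 0.002  0.001 -1.   ] F [-0.2  1.1  0.5] op 0.5 ff 0.0 q [ 0.34  0.14  1.82 -0.    1.18  0.36]
```

Request:
step_arm([
  {"gripper": 0,"x": 0,"y": 2,"z": 24,"spin": 0},
  {"gripper": 0,"x": 0,"y": 0,"z": 24,"spin": 0},
  {"gripper": 0,"x": 0,"y": 0,"z": 24,"spin": 0},
  {"gripper": 0,"x": -8,"y": 0,"z": 0,"spin": 0},
  {"gripper": 0,"x": -7,"y": 0,"z": 0,"spin": 0},
  {"gripper": 0,"x": -4,"y": 0,"z": 0,"spin": 0},
  {"gripper": 0,"x": -4,"y": 0,"z": 0,"spin": 0},
  {"gripper": 0,"x": -4,"y": 0,"z": 0,"spin": 0},
  {"gripper": 0,"x": -4,"y": 0,"z": 0,"spin": 0},
  {"gripper": 0,"x": -4,"y": 0,"z": 0,"spin": 0},
])

```text
time: 11.25
eef_pos: [0.5174, 0.258, 0.1383]
tcp_rot: [0.714, 0.7, 0.003, -0.0]
contact_force: [1.1, 5.4, 3.1]
opening: 0.497
finger_force: 2.7
```

```bash
python3 -c "
from h import *
st();snap('scene','s2.png')
c=snap('top','t2.png');P=pts(c);im=c['color'].astype(int);r,g,b=im[...,0],im[...,1],im[...,2]
m=(r>90)&(g<60)&(b<60)&(P[...,2]>.13)&(P[...,2]<.16)&(abs(P[...,0]-.515)<.08)
q=P[m];print(len(q),np.percentile(q,[1,50,99],0),cv2.minAreaRect((q[:,:2]*1000).astype(np.float32)))
"
```

```text
t 11.25 p [517.4 258.  138.3] yaw 88.9 tz [ 0.003  0.004 -1.   ] F [1.1 5.4 3.1] op 0.497 ff 2.7 q [0.29 0.18 1.91 0.   1.05 0.3 ]
717 [[0.47680933 0.08621548 0.13214024]
 [0.51327603 0.16251262 0.14899113]
 [0.55167684 0.22209239 0.15444195]] ((514.26318359375, 158.29461669921875), (145.49021911621094, 73.90219116210938), 88.89678955078125)
```

View pics/s2.png

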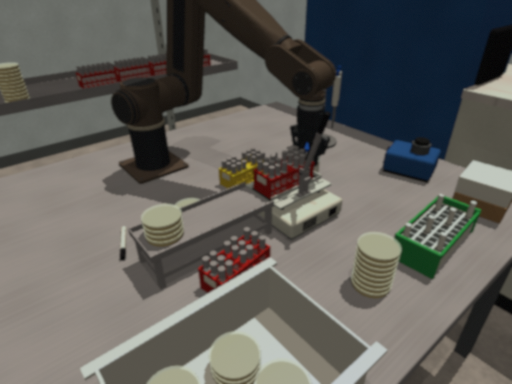

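Scene view: fingers touch the rack's +y end (about (305,160)); it slides at ~5 N. Push on.

Request:
step_arm([
  {"gripper": 0,"x": -8,"y": 0,"z": 0,"spin": 0},
  {"gripper": 0,"x": -12,"y": 0,"z": 0,"spin": 0},
  {"gripper": 0,"x": -12,"y": 0,"z": 0,"spin": 0},
  {"gripper": 0,"x": -12,"y": 0,"z": 0,"spin": 0},
  {"gripper": 0,"x": -12,"y": 0,"z": 0,"spin": 0},
  {"gripper": 0,"x": -12,"y": 0,"z": 0,"spin": 0},
  {"gripper": 0,"x": -12,"y": 0,"z": 0,"spin": 0},
  {"gripper": 0,"x": -12,"y": 0,"z": 0,"spin": 0},
  {"gripper": 0,"x": -12,"y": 0,"z": 0,"spin": 0},
  {"gripper": 0,"x": -8,"y": 0,"z": 0,"spin": 0},
])

```text
time: 12.35
eef_pos: [0.5151, 0.1454, 0.138]
tcp_rot: [0.714, 0.7, 0.002, -0.0]
contact_force: [0.6, 6.3, 4.2]
opening: 0.508
finger_force: 3.2
```

```bash
cat > rk.py <<'E'
from h import *
st()
c=snap('top');P=pts(c);im=c['color'].astype(int);r,g,b=im[...,0],im[...,1],im[...,2]
m=(r>90)&(g<60)&(b<60)&(P[...,2]>.13)&(P[...,2]<.16)&(abs(P[...,0]-.515)<.08)
q=P[m];print(len(q),np.percentile(q,[1,50,99],0),cv2.minAreaRect((q[:,:2]*1000).astype(np.float32)))
E
python3 rk.py
```

```text
t 12.35 p [515.1 145.4 138. ] yaw 88.9 tz [ 0.003  0.003 -1.   ] F [0.6 6.3 4.2] op 0.508 ff 3.2 q [0.08 0.09 2.01 0.   1.04 0.1 ]
693 [[ 0.47464383 -0.02476063  0.13973862]
 [ 0.51036278  0.04800615  0.14848236]
 [ 0.54863491  0.1221044   0.15381001]] ((512.710693359375, 52.8237419128418), (156.53404235839844, 75.21619415283203), 88.76863098144531)
```

Request:
step_arm([
  {"gripper": 0,"x": -9,"y": 0,"z": 0,"spin": 0},
  {"gripper": 0,"x": -9,"y": 0,"z": 0,"spin": 0},
  {"gripper": 0,"x": -9,"y": 0,"z": 0,"spin": 0},
  {"gripper": 0,"x": -9,"y": 0,"z": 0,"spin": 0},
  {"gripper": 0,"x": -9,"y": 0,"z": 0,"spin": 0},
  {"gripper": 0,"x": -9,"y": 0,"z": 0,"spin": 0},
  {"gripper": 0,"x": -9,"y": 0,"z": 0,"spin": 0},
  {"gripper": 0,"x": -8,"y": 0,"z": 0,"spin": 0},
  {"gripper": 0,"x": -6,"y": 0,"z": 0,"spin": 0},
  {"gripper": 0,"x": -3,"y": 0,"z": 0,"spin": 0},
])

```text
time: 13.4
eef_pos: [0.5128, 0.0653, 0.1369]
tcp_rot: [0.714, 0.7, 0.001, -0.001]
contact_force: [0.2, 6.4, 4.1]
opening: 0.5
finger_force: 3.0
```

```bash
python3 rk.py
```

```text
t 13.4 p [512.8  65.3 136.9] yaw 88.9 tz [-0.     0.002 -1.   ] F [0.2 6.4 4.1] op 0.5 ff 3.0 q [-0.07  0.06  2.05  0.    1.03 -0.05]
606 [[ 0.47217669 -0.10368816  0.13995519]
 [ 0.50401737 -0.03416417  0.14826606]
 [ 0.54619955  0.0398139   0.15342778]] ((509.71820068359375, -26.88982391357422), (155.7670135498047, 73.46682739257812), 88.89061737060547)
```

Request:
step_arm([
  {"gripper": 0,"x": 8,"y": 0,"z": 0,"spin": 0},
  {"gripper": 0,"x": 14,"y": 0,"z": 0,"spin": 0},
  {"gripper": 0,"x": 0,"y": 0,"z": -45,"spin": 0},
  {"gripper": 0,"x": 0,"y": 0,"z": -45,"spin": 0},
  {"gripper": 0,"x": 0,"y": 0,"z": -45,"spin": 0},
  {"gripper": -1,"x": 0,"y": 0,"z": -40,"spin": 8.5},
  {"gripper": -1,"x": 0,"y": 0,"z": -35,"spin": 8.5},
  {"gripper": -1,"x": 0,"y": 0,"z": -30,"spin": 8.5},
  {"gripper": -1,"x": 0,"y": 0,"z": -30,"spin": 8.5},
  {"gripper": -1,"x": 0,"y": 0,"z": 0,"spin": 8.5},
])

```text
time: 14.45
eef_pos: [0.5142, 0.0874, 0.4118]
tcp_rot: [0.92, 0.392, 0.003, 0.002]
contact_force: [-0.5, 0.6, -0.1]
opening: 1.004
finger_force: 0.0
```

Request:
step_arm([
  {"gripper": -1,"x": 0,"y": 0,"z": 0,"spin": 8.5},
  {"gripper": -1,"x": 0,"y": 0,"z": 0,"spin": 8.5},
  {"gripper": -1,"x": 0,"y": 0,"z": 0,"spin": 8.5},
  {"gripper": -1,"x": 0,"y": 0,"z": 0,"spin": 8.5},
  {"gripper": -1,"x": 0,"y": 0,"z": 0,"spin": 8.5},
  {"gripper": -1,"x": 0,"y": 0,"z": 0,"spin": 5},
  {"gripper": -1,"x": 0,"y": 0,"z": 0,"spin": 0},
  {"gripper": -1,"x": 0,"y": 0,"z": 0,"spin": 0},
  {"gripper": -1,"x": 0,"y": 0,"z": 0,"spin": 0},
  {"gripper": -1,"x": 0,"y": 0,"z": 0,"spin": 0},
])

```text
time: 15.45
eef_pos: [0.5132, 0.0869, 0.4064]
tcp_rot: [1.0, -0.009, -0.0, 0.0]
contact_force: [0.1, 0.4, 1.2]
opening: 1.0
finger_force: 0.0
```

```bash
python3 rk.py; python3 -c "
from h import *
c=snap('top','t3.png');P=pts(c);im=c['color'].astype(int)
h=(im.max(2)<60)&(P[:,:,2]>.2)&(P[:,:,2]<.36)&(abs(P[:,:,0]-.64)<.06)&(abs(P[:,:,1]-.175)<.03)
print(h.sum(),P[h].mean(0) if h.any() else '')"
```

```text
t 15.45 p [513.2  86.9 406.4] yaw -1.01 tz [-0. -0. -1.] F [0.1 0.4 1.2] op 1.0 ff 0.0 q [-0.03 -0.14  1.74 -0.    1.54  1.56]
664 [[ 0.47226263 -0.10525798  0.13938336]
 [ 0.50524427 -0.03282914  0.14810365]
 [ 0.54629174  0.04939592  0.15341283]] ((509.64654541015625, -28.14178466796875), (155.85897827148438, 74.36640930175781), 89.44159698486328)
113 [0.63306503 0.17282969 0.31485636]
```

View pics/t3.png

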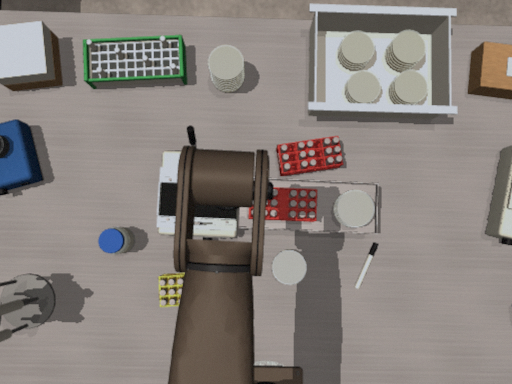

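Top view: rack wholly on the tray (u 248–320; the tray begins at ~240), dishes at (355,208) untouched, bar open with its handle at (192,135). Go back to the handle.

Request:
step_arm([
  {"gripper": -1,"x": 30,"y": -22,"z": 0,"spin": 0},
  {"gripper": -1,"x": 30,"y": -22,"z": 0,"spin": 0},
  {"gripper": -1,"x": 30,"y": -22,"z": 0,"spin": 0},
  {"gripper": -1,"x": 29,"y": -22,"z": 0,"spin": 0},
  {"gripper": -1,"x": 0,"y": 0,"z": 0,"spin": 0},
  {"gripper": -1,"x": 0,"y": 0,"z": 35,"spin": 0},
  {"gripper": -1,"x": 0,"y": 0,"z": 35,"spin": 0},
  {"gripper": -1,"x": 0,"y": 0,"z": 25,"spin": 0},
  {"gripper": -1,"x": 0,"y": 0,"z": 12,"spin": 0},
  {"gripper": -1,"x": 0,"y": 0,"z": 0,"spin": 0},
])

```text
time: 16.55
eef_pos: [0.6328, 0.1721, 0.2975]
tcp_rot: [1.0, -0.009, -0.002, 0.0]
contact_force: [-0.3, -0.3, -0.8]
opening: 0.998
finger_force: 0.0
```

```bash
python3 -c "
from h import *
st()"
```

```text
t 16.55 p [632.8 172.1 297.5] yaw -1.07 tz [-0.004 -0.001 -1.   ] F [-0.3 -0.3 -0.8] op 0.998 ff 0.0 q [ 0.11  0.21  1.57 -0.    1.36  1.7 ]
```

Request:
step_arm([
  {"gripper": 0,"x": 0.5,"y": -1.5,"z": -1,"spin": 0},
  {"gripper": 0,"x": 0,"y": 0,"z": 0,"spin": 0},
  {"gripper": 1,"x": 0,"y": 0,"z": 0,"spin": 0},
  {"gripper": 1,"x": 0,"y": 0,"z": 0,"spin": 0},
  {"gripper": 1,"x": 0,"y": 0,"z": 0,"spin": 0},
  {"gripper": 1,"x": 0,"y": 0,"z": 0,"spin": 0},
  {"gripper": 1,"x": 0,"y": 0,"z": 0,"spin": 0},
  {"gripper": 1,"x": 0,"y": 0,"z": 0,"spin": 0},
  {"gripper": 1,"x": 0,"y": 0,"z": 0,"spin": 0},
  {"gripper": 1,"x": 0,"y": 0,"z": 0,"spin": 0},
], force=25)

```text
time: 17.55
eef_pos: [0.6346, 0.1743, 0.3013]
tcp_rot: [1.0, -0.009, 0.001, -0.0]
contact_force: [-0.6, 1.6, 4.9]
opening: 0.169
finger_force: 25.4
```

```bash
python3 -c "
from h import *
s=st();p=s['eef_pos'];print(np.hypot(584.5-p[0]*1e3,p[2]*1e3+5-157),np.arctan2(p[2]*1e3+5-157,584.5-p[0]*1e3))"
python3 arc.py 155.5 1.88 0 40
```

```text
t 17.55 p [634.6 174.3 301.3] yaw -1.06 tz [ 0.001  0.001 -1.   ] F [-0.6  1.6  4.9] op 0.169 ff 25.4 q [0.11 0.21 1.56 0.   1.36 1.7 ]
157.46574544451283 1.8943097142047718
[[1.833, -7.0, -2.1], [1.786, -7.1, -1.7], [1.739, -7.2, -1.4], [1.692, -7.2, -1.1], [1.645, -7.3, -0.7], [1.598, -7.3, -0.4], [1.551, -7.3, -0.0], [1.504, -7.3, 0.3], [1.457, -7.3, 0.7], [1.41, -7.2, 1.0], [1.363, -7.2, 1.3], [1.316, -7.1, 1.7], [1.269, -7.0, 2.0], [1.222, -6.9, 2.3], [1.175, -6.8, 2.7], [1.128, -6.7, 3.0], [1.081, -6.5, 3.3], [1.034, -6.4, 3.6], [0.987, -6.2, 3.9], [0.94, -6.0, 4.2], [0.893, -5.8, 4.4], [0.846, -5.6, 4.7], [0.799, -5.4, 5.0], [0.752, -5.1, 5.2], [0.705, -4.9, 5.5], [0.658, -4.6, 5.7], [0.611, -4.3, 5.9], [0.564, -4.1, 6.1], [0.517, -3.8, 6.3], [0.47, -3.5, 6.4], [0.423, -3.2, 6.6], [0.376, -2.8, 6.7], [0.329, -2.5, 6.9], [0.282, -2.2, 7.0], [0.235, -1.9, 7.1], [0.188, -1.5, 7.1], [0.141, -1.2, 7.2], [0.094, -0.9, 7.3], [0.047, -0.5, 7.3], [0.0, -0.2, 7.3]]
```

Request:
step_arm([
  {"gripper": 1,"x": -7.0,"y": 0,"z": -2.1,"spin": 0},
  {"gripper": 1,"x": -7.1,"y": 0,"z": -1.7,"spin": 0},
  {"gripper": 1,"x": -7.2,"y": 0,"z": -1.4,"spin": 0},
  {"gripper": 1,"x": -7.2,"y": 0,"z": -1.1,"spin": 0},
  {"gripper": 1,"x": -7.3,"y": 0,"z": -0.7,"spin": 0},
  {"gripper": 1,"x": -7.3,"y": 0,"z": -0.4,"spin": 0},
  {"gripper": 1,"x": -7.3,"y": 0,"z": 0,"spin": 0},
  {"gripper": 1,"x": -7.3,"y": 0,"z": 0.3,"spin": 0},
  {"gripper": 1,"x": -7.3,"y": 0,"z": 0.7,"spin": 0},
  {"gripper": 1,"x": -7.2,"y": 0,"z": 1.0,"spin": 0},
])

```text
time: 18.55
eef_pos: [0.5614, 0.1757, 0.3063]
tcp_rot: [1.0, -0.009, -0.0, -0.0]
contact_force: [2.5, 4.8, 5.5]
opening: 0.168
finger_force: 25.0
```

Request:
step_arm([
  {"gripper": 1,"x": -7.2,"y": 0,"z": 1.3,"spin": 0},
  {"gripper": 1,"x": -7.1,"y": 0,"z": 1.7,"spin": 0},
  {"gripper": 1,"x": -7.0,"y": 0,"z": 2.0,"spin": 0},
  {"gripper": 1,"x": -6.9,"y": 0,"z": 2.3,"spin": 0},
  {"gripper": 1,"x": -6.8,"y": 0,"z": 2.7,"spin": 0},
  {"gripper": 1,"x": -6.7,"y": 0,"z": 3.0,"spin": 0},
  {"gripper": 1,"x": -6.5,"y": 0,"z": 3.3,"spin": 0},
  {"gripper": 1,"x": -6.4,"y": 0,"z": 3.6,"spin": 0},
  {"gripper": 1,"x": -6.2,"y": 0,"z": 3.9,"spin": 0},
  {"gripper": 1,"x": -6.0,"y": 0,"z": 4.2,"spin": 0},
])

```text
time: 19.55
eef_pos: [0.4933, 0.1771, 0.2772]
tcp_rot: [1.0, -0.009, -0.002, -0.0]
contact_force: [-1.9, 4.3, 5.0]
opening: 0.164
finger_force: 24.5
```

```bash
python3 -c "
from h import *
s=st();p=s['eef_pos'];print(np.hypot(584.5-p[0]*1e3,p[2]*1e3+5-157),np.arctan2(p[2]*1e3+5-157,584.5-p[0]*1e3))"
```

```text
t 19.55 p [493.3 177.1 277.2] yaw -1.06 tz [-0.005  0.001 -1.   ] F [-1.9  4.3  5. ] op 0.164 ff 24.5 q [ 0.15 -0.07  1.91  0.    1.31  1.74]
154.90390144665997 0.9411011227788117
```

Request:
step_arm([
  {"gripper": 1,"x": -5.8,"y": 0,"z": 4.4,"spin": 0},
  {"gripper": 1,"x": -5.6,"y": 0,"z": 4.7,"spin": 0},
  {"gripper": 1,"x": -5.4,"y": 0,"z": 5.0,"spin": 0},
  {"gripper": 1,"x": -5.1,"y": 0,"z": 5.2,"spin": 0},
  {"gripper": 1,"x": -4.9,"y": 0,"z": 5.5,"spin": 0},
  {"gripper": 1,"x": -4.6,"y": 0,"z": 5.7,"spin": 0},
  {"gripper": 1,"x": -4.3,"y": 0,"z": 5.9,"spin": 0},
  {"gripper": 1,"x": -4.1,"y": 0,"z": 6.1,"spin": 0},
  {"gripper": 1,"x": -3.8,"y": 0,"z": 6.3,"spin": 0},
  {"gripper": 1,"x": -3.5,"y": 0,"z": 6.4,"spin": 0},
])

```text
time: 20.55
eef_pos: [0.4455, 0.1781, 0.2204]
tcp_rot: [1.0, -0.009, -0.003, -0.001]
contact_force: [-1.4, 6.1, 0.5]
opening: 0.166
finger_force: 24.3
```

Request:
step_arm([
  {"gripper": 1,"x": -3.2,"y": 0,"z": 6.6,"spin": 0},
  {"gripper": 1,"x": -2.8,"y": 0,"z": 6.7,"spin": 0},
  {"gripper": 1,"x": -2.5,"y": 0,"z": 6.9,"spin": 0},
  {"gripper": 1,"x": -2.2,"y": 0,"z": 7.0,"spin": 0},
  {"gripper": 1,"x": -1.9,"y": 0,"z": 7.1,"spin": 0},
  {"gripper": 1,"x": -1.5,"y": 0,"z": 7.1,"spin": 0},
  {"gripper": 1,"x": -1.2,"y": 0,"z": 7.2,"spin": 0},
  {"gripper": 1,"x": 0,"y": 0,"z": 0,"spin": 0},
  {"gripper": 1,"x": 0,"y": 0,"z": 0,"spin": 0},
  {"gripper": 1,"x": 0,"y": 0,"z": 0,"spin": 0},
])

```text
time: 21.55
eef_pos: [0.43, 0.1784, 0.1717]
tcp_rot: [1.0, -0.01, -0.004, -0.001]
contact_force: [0.4, 7.9, -1.4]
opening: 0.165
finger_force: 24.4
```

```bash
python3 -c "
from h import *
s=st();p=s['eef_pos'];print(np.hypot(584.5-p[0]*1e3,p[2]*1e3+5-157),np.arctan2(p[2]*1e3+5-157,584.5-p[0]*1e3))"
```

```text
t 21.55 p [430.  178.4 171.7] yaw -1.11 tz [-0.008  0.002 -1.   ] F [ 0.4  7.9 -1.4] op 0.165 ff 24.4 q [ 0.17 -0.11  2.14  0.    1.12  1.76]
155.76263303114672 0.1266996187686285
```

Request:
step_arm([
  {"gripper": 1,"x": 0,"y": -1,"z": 0,"spin": 0},
  {"gripper": 1,"x": -0.3,"y": -0.5,"z": 2,"spin": 0},
  {"gripper": 1,"x": -0.3,"y": 0,"z": 2,"spin": 0},
  {"gripper": 1,"x": -0.3,"y": 0,"z": 2,"spin": 0},
  {"gripper": 1,"x": -0.2,"y": 0,"z": 2,"spin": 0},
  {"gripper": 1,"x": -0.2,"y": 0,"z": 2,"spin": 0},
  {"gripper": 1,"x": 0,"y": 0,"z": 2,"spin": 0},
  {"gripper": 1,"x": 0,"y": 0,"z": 2,"spin": 0},
  {"gripper": 1,"x": 0,"y": 0,"z": 0,"spin": 0},
  {"gripper": 1,"x": 0,"y": 0,"z": 0,"spin": 0},
])

```text
time: 22.55
eef_pos: [0.429, 0.1785, 0.1582]
tcp_rot: [1.0, -0.009, -0.004, 0.001]
contact_force: [-5.9, -0.5, 0.1]
opening: 0.168
finger_force: 24.3
```

```bash
python3 -c "
from h import *
s=st()"
```

```text
t 22.55 p [429.  178.5 158.2] yaw -1.06 tz [-0.008 -0.002 -1.   ] F [-5.9 -0.5  0.1] op 0.168 ff 24.3 q [ 0.18 -0.09  2.15 -0.    1.09  1.77]
```

Request:
step_arm([
  {"gripper": 1,"x": -0.5,"y": 0,"z": 1,"spin": 0},
  {"gripper": 1,"x": -0.5,"y": 0,"z": 1,"spin": 0},
  {"gripper": 1,"x": 0,"y": 0,"z": 1,"spin": 0},
  {"gripper": 1,"x": 0,"y": 0,"z": 1,"spin": 0},
  {"gripper": 1,"x": 0,"y": 0,"z": 1,"spin": 0},
  {"gripper": 1,"x": 0,"y": 0,"z": 1,"spin": 0},
  {"gripper": 1,"x": 0,"y": 0,"z": 0,"spin": 0},
  {"gripper": 1,"x": 0,"y": 0,"z": 0,"spin": 0},
  {"gripper": 1,"x": 0,"y": 0,"z": 0,"spin": 0},
  {"gripper": 1,"x": 0,"y": 0,"z": 0,"spin": 0},
])

```text
time: 23.55
eef_pos: [0.4291, 0.1785, 0.1529]
tcp_rot: [1.0, -0.009, -0.002, 0.001]
contact_force: [-4.9, -1.8, -0.3]
opening: 0.162
finger_force: 24.3
```

```bash
python3 -c "
from h import *
s=st()
c=snap('top');P=pts(c);im=c['color'];z=P[...,2]
bb=(z>.14)&(z<.24)&(abs(P[...,1]-.1755)<.006)&(im.min(2)>70)
for a in range(450,600,15):
    m=bb&(abs(P[...,0]*1e3-a)<7)
    if m.sum()>3: print(a,m.sum(),np.round(np.median(z[m])*1e3,1))
"
```

```text
t 23.55 p [429.1 178.5 152.9] yaw -1.04 tz [-0.005 -0.002 -1.   ] F [-4.9 -1.8 -0.3] op 0.162 ff 24.3 q [ 0.18 -0.08  2.16 -0.    1.07  1.77]
480 16 168.0
495 24 167.2
510 25 165.7
525 29 164.7
540 24 164.7
555 29 163.4
570 23 162.9
585 30 163.3
```

Bar still ~0.045 rad up (slope 5 mm over 105 mm): about 7 mm left at the handle.

Request:
step_arm([
  {"gripper": 1,"x": -0.5,"y": 0,"z": 1,"spin": 0},
  {"gripper": 1,"x": -0.5,"y": 0,"z": 1,"spin": 0},
  {"gripper": 1,"x": 0,"y": 0,"z": 1,"spin": 0},
  {"gripper": 1,"x": 0,"y": 0,"z": 1,"spin": 0},
  {"gripper": 1,"x": 0,"y": 0,"z": 1,"spin": 0},
  {"gripper": 1,"x": 0,"y": 0,"z": 1,"spin": 0},
  {"gripper": 1,"x": 0,"y": 0,"z": 0,"spin": 0},
  {"gripper": 1,"x": 0,"y": 0,"z": 0,"spin": 0},
  {"gripper": 1,"x": 0,"y": 0,"z": 0,"spin": 0},
  {"gripper": 1,"x": 0,"y": 0,"z": 0,"spin": 0},
])

```text
time: 24.6
eef_pos: [0.4292, 0.1786, 0.1476]
tcp_rot: [1.0, -0.009, -0.001, 0.001]
contact_force: [-4.0, -3.4, -0.7]
opening: 0.167
finger_force: 24.3
```

```bash
cat > sl.py <<'E'
from h import *
s=st()
c=snap('top');P=pts(c);im=c['color'];z=P[...,2]
bb=(z>.14)&(z<.24)&(abs(P[...,1]-.1755)<.006)&(im.min(2)>70)
print([(a,round(float(np.median(z[m])*1e3),1)) for a in range(450,600,15) for m in [bb&(abs(P[...,0]*1e3-a)<7)] if m.sum()>3])
E
python3 sl.py
```

```text
t 24.6 p [429.2 178.6 147.6] yaw -1.05 tz [-0.002 -0.002 -1.   ] F [-4.  -3.4 -0.7] op 0.167 ff 24.3 q [ 0.18 -0.08  2.16 -0.    1.06  1.77]
[(480, 163.5), (495, 163.3), (510, 163.9), (525, 164.2), (540, 163.1), (555, 162.6), (570, 163.3), (585, 163.4)]
```

Request:
step_arm([
  {"gripper": 1,"x": 0,"y": 0.3,"z": 0.7,"spin": 0},
  {"gripper": 1,"x": 0,"y": 0,"z": 0.7,"spin": 0},
  {"gripper": 1,"x": 0,"y": 0,"z": 0.6,"spin": 0},
  {"gripper": 1,"x": 0,"y": 0,"z": 0,"spin": 0},
  {"gripper": 1,"x": 0,"y": 0,"z": 0,"spin": 0},
  {"gripper": 1,"x": 0,"y": 0,"z": 0,"spin": 0},
  {"gripper": 1,"x": 0,"y": 0,"z": 0,"spin": 0},
  {"gripper": 1,"x": 0,"y": 0,"z": 0,"spin": 0},
  {"gripper": 1,"x": 0,"y": 0,"z": 0,"spin": 0},
  {"gripper": 1,"x": 0,"y": 0,"z": 0,"spin": 0},
])

```text
time: 25.65
eef_pos: [0.4293, 0.1786, 0.1457]
tcp_rot: [1.0, -0.009, -0.001, 0.001]
contact_force: [-5.3, -2.6, -0.8]
opening: 0.164
finger_force: 24.4
```

```bash
python3 sl.py
```

```text
t 25.65 p [429.3 178.6 145.7] yaw -1.06 tz [-0.001 -0.001 -1.   ] F [-5.3 -2.6 -0.8] op 0.164 ff 24.4 q [ 0.18 -0.07  2.16 -0.    1.06  1.77]
[(480, 162.8), (495, 162.3), (510, 161.9), (525, 162.2), (540, 161.9), (555, 162.0), (570, 163.0), (585, 164.1)]
```

Request:
step_arm([
  {"gripper": 1,"x": -0.5,"y": 0,"z": 0.7,"spin": 0},
  {"gripper": 1,"x": 0,"y": 0,"z": 0.7,"spin": 0},
  {"gripper": 1,"x": 0,"y": 0,"z": 0.6,"spin": 0},
  {"gripper": 1,"x": 0,"y": 0,"z": 0.5,"spin": 0},
  {"gripper": 1,"x": 0,"y": 0,"z": 0.5,"spin": 0},
  {"gripper": 1,"x": 0,"y": 0,"z": 0,"spin": 0},
  {"gripper": 1,"x": 0,"y": 0,"z": 0,"spin": 0},
  {"gripper": 1,"x": 0,"y": 0,"z": 0,"spin": 0},
  {"gripper": 1,"x": 0,"y": 0,"z": 0,"spin": 0},
  {"gripper": 1,"x": 0,"y": 0,"z": 0,"spin": 0},
])

```text
time: 26.7
eef_pos: [0.4293, 0.1786, 0.1447]
tcp_rot: [1.0, -0.009, -0.0, 0.001]
contact_force: [-8.0, -4.2, 8.4]
opening: 0.165
finger_force: 25.1
```

```bash
python3 sl.py
```

```text
t 26.7 p [429.3 178.6 144.7] yaw -1.04 tz [-0.001 -0.002 -1.   ] F [-8.  -4.2  8.4] op 0.165 ff 25.1 q [ 0.18 -0.07  2.16 -0.    1.05  1.77]
[(480, 163.5), (495, 162.7), (510, 162.1), (525, 162.1), (540, 161.9), (555, 162.1), (570, 162.2), (585, 162.3)]
```

Seated (8 N upward). Release and rise.

Request:
step_arm([
  {"gripper": 0,"x": 0,"y": 0,"z": -0.5,"spin": 0},
  {"gripper": -1,"x": 0,"y": 0,"z": 0,"spin": 0},
  {"gripper": -1,"x": 0,"y": 0,"z": 0,"spin": 0},
  {"gripper": -1,"x": 0,"y": 0,"z": 0,"spin": 0},
  {"gripper": -1,"x": 0,"y": 0,"z": 0,"spin": 0},
  {"gripper": -1,"x": 0,"y": 0,"z": -10,"spin": 0},
  {"gripper": -1,"x": 0,"y": 0,"z": -30,"spin": 0},
  {"gripper": -1,"x": 0,"y": 0,"z": -45,"spin": 0},
  {"gripper": -1,"x": 0,"y": 0,"z": -45,"spin": 0},
  {"gripper": -1,"x": 0,"y": 0,"z": -40,"spin": 0},
])

```text
time: 27.75
eef_pos: [0.4293, 0.1791, 0.3169]
tcp_rot: [1.0, -0.009, 0.001, -0.0]
contact_force: [0.6, -0.4, 0.4]
opening: 1.0
finger_force: 0.0
```

Request:
step_arm([
  {"gripper": -1,"x": 10,"y": 45,"z": 0,"spin": 0},
  {"gripper": -1,"x": 10,"y": 45,"z": 0,"spin": 0},
  {"gripper": -1,"x": 10,"y": 45,"z": 0,"spin": 0},
  {"gripper": -1,"x": 10,"y": 45,"z": 0,"spin": 0},
  {"gripper": -1,"x": 0,"y": 45,"z": 0,"spin": 0},
  {"gripper": -1,"x": 0,"y": 45,"z": 0,"spin": 0},
  {"gripper": -1,"x": 0,"y": 45,"z": 0,"spin": 0},
  {"gripper": -1,"x": 0,"y": 45,"z": 0,"spin": 0},
  {"gripper": -1,"x": 0,"y": 45,"z": 0,"spin": 0},
  {"gripper": -1,"x": 0,"y": 0,"z": 0,"spin": 0},
])

```text
time: 28.75
eef_pos: [0.4611, -0.2311, 0.3141]
tcp_rot: [1.0, -0.012, 0.0, 0.001]
contact_force: [-0.4, 0.2, -0.2]
opening: 1.0
finger_force: 0.0
```

```bash
python3 sl.py; python3 -c "
from h import *
snap('top','t4.png');c=snap('scene','s4.png')"
```

```text
t 28.75 p [ 461.1 -231.1  314.1] yaw -1.4 tz [ 0.    -0.002 -1.   ] F [-0.4  0.2 -0.2] op 1.0 ff 0.0 q [-0.66 -0.12  1.88 -0.    1.38  0.93]
[(450, 162.0), (465, 161.7), (480, 161.6), (495, 163.1), (510, 160.4), (525, 162.6), (540, 161.8), (555, 162.0), (570, 161.7), (585, 164.6)]
```

View pics/t4.png

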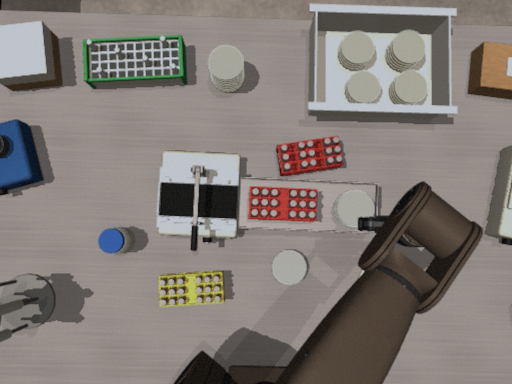

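View pics/s4.png

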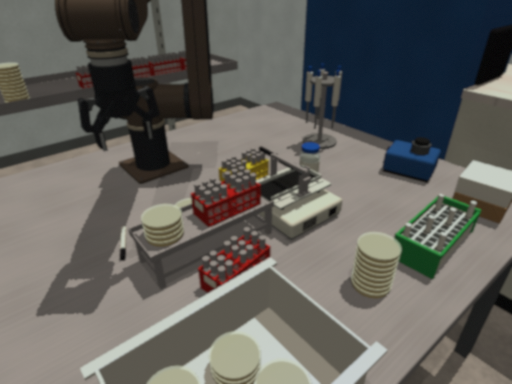

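The bar is down and level in its fork (handle at top (194,238), as at the start). The rack is upright on the tray (248–318, 204), and the dishes and bystanders are where they were.

```bash
python3 -c "
from plant import *
print(sign_off())"
```

```text
the job is handed in; nothing more can be done
None
```

I opened the bar, slid the red rack wholly onto the stand, and lowered the bar gently back into its fork; the job was handed in at about 29 s with the dishes and everything else undisturbed in the final pictures.

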